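# Refit the noodle cutter and latch its guard

## Task

Put the loose noodle cutter back into the open bay of the noodle machine: lower it gently, do not drop it in, until it sits fully home, and let go. Then close the machine's clear guard over it: push it along its rods until the latch clicks and holds it shut, steadily, without slamming or forcing it. Leave the bowl, the jar and the cup where they stand, and take your hand away.

Things in the scene. Friction and masses are not known exactly. Their poses are not given: they have to be found in the camera images.
- machine: steel noodle machine, 250 x 487 mm, deck at z 130, fixed. Origin on the counter, y along its length (-262 to 225), z up. Cutter bay: open well, y -182 to -28, x +-45. Guide rods along y at x +-108, to 150 high. On the end cheek (y -262 to -190) stands the latch block: x +-90, 196 high, to 244 at x 50 to 82; its two rubber buffers (x -80 to -35, z 170 to 188) reach over the bay's edge to y -145.
- bay_seat (a point): where the origin of the seated cutter belongs: middle of the bay, 50 mm below the deck, axes as the machine's. Two ledges carry the cutter's end blocks; each end has an upright slot 54 mm wide (x), the end walls are 154 mm apart (y): 2 mm play all round. The mouths are bevelled at 45 deg, about 8 mm wide.
- cassette: the noodle cutter, loose, 0.56 to 0.91 kg: two grooved steel rolls along y between end blocks (50 x 12 x 50 mm, 150 mm over all in y), with a bridge handle on top, 83 mm high in all. Origin: middle of the underside. Fits either way round (half turn about z); seated, it stands out 33 mm above the deck.
- cassette_handle (a point): middle of the handle bar of the cutter, 76 mm above its underside: a bar along the cutter's y, 90 long, 12 wide (x), 14 high, with a 19 mm gap under it down to the top strap (20 mm wide). Pinch it across x from above.
- guard (a joint): how far the guard stands open, m (grows to the machine's +y). Clear hood, roof 177 mm above the counter, 170 long (y), 190 wide. A roller arm (x 54 to 78) reaches 56 mm ahead of it. It starts clear of the bay. Sliding takes 2 N; over the last 20 mm a spring buffer and the latch ramp raise that to about 14 N, and only then comes the click. Unlatched, the buffer pushes it back out to 30 mm or more. Do not push it with over 20 N.
- guard_handle (a point): middle of the guard's handle bar, axes as the machine's: round bar along x, 12 mm thick, 90 mm between its posts, its centre 204 mm above the counter and 27 mm above the hood's roof. Push it towards the machine's -y to close.
- latch_bolt (a joint): lift of the spring bolt in the latch block, m: 0 at rest, rises 6 mm while the guard's roller rides under it, then drops back to 0 behind the roller (the click). The block is set in slotted holes, so the click comes somewhere from guard = 10 to 25 mm, not known beforehand; 1 mm past it, at about 15 N, the guard meets a firm rubber stop (8 N per mm).
- bowl: steel bowl, 136 mm across, 60 high, loose. Origin: middle of its underside. Leave it alone.
- jar: closed jar of red chilli oil with a steel cap, 72 mm across, 110 high, loose. Origin: middle of its underside. Leave it alone.
- cup: white cup, 76 mm across, 75 high, loose. Origin: middle of its underside. Leave it alone.
Mind the look-alikes: they are no part of the job. What is shaped like the cassette but orange or yellow is not meant.

How it is judged:
By the outcome, as a careful person would: the job done as asked, in the order asked, and still so for the second after the job is handed in, with the robot touching nothing.
It also fails if it takes over 64 s, if anything falls off the work surface, if the arm or the gripper's body presses on something with over 40 N, if the wrist force passes 120 N, or if a joint passes its speed limit or range.

## Robot

A 6-joint arm with a two-finger parallel gripper is mounted at the origin on the work surface. World frame = base frame: x ahead of the robot, y to its left, z up, the work surface at z = 0. Lengths are in m, angles in degrees, forces in N, time in s.
With the tool pointing down it reaches from about 0.4 to 0.825 m from the base axis. Payload 7 kg.
Tool frame: the origin (TCP) lies midway between the tips of the shut fingers; the grasp point (between the pads) lies 19 mm behind it; x points along the fingers, z is the direction in which the jaws open and shut, and the axes are right-handed (so a half turn about x gives the same grasp; the last joint's range is limited). The gripper opens to 88 mm and grips with 3 to 60 N. Pads are 19 mm wide; open, the fingers measure 130 mm over their backs; the gripper's body (78 mm by 193 mm) begins 47 mm behind the grasp point.
Start: joints at [-58.035, 20.546, 0.682, 0, -70.136, -16.507], TCP at [0.18, -0.651, 0.227] pointing down, gripper open.
Joint ranges: [-176.03, 176.03], [-82.01, 121.73], [-58.28, 71.71], [-173.87, 95.51], [-174.79, -0.11], [-173.66, 173.66]. Speed limits (degrees/s): [136.94, 136.94, 172.46, 180, 180, 180].

## Interface

Orientations are given as [roll, pitch, yaw] about the fixed x, y, z axes, in that order (R = Rz(yaw) Ry(pitch) Rx(roll)).
In Python, from plant import ctrl gives the robot as it stands. The module is installed in compiled form; this text tells all that it offers.
- The arm moves only by the tool servo_tool, never from a script. Its argument "deltas" is a list of rows, each a list of 3 entries, a list of its own where there are three numbers: the turn, a rotation vector about the tool's x, y, z in degrees, then the shift along the tool's x, y, z in cm, then the finger opening in cm, from 0 to 8.76. A call has 1 to 5 rows; each row is the pose to reach, as a shift and turn from the pose measured when the call began, along the tool's axes at that moment; what a row does not reach only later rows make up. A row lasts 1/10 s, in which the tool goes at most 50 mm and 8.59 degrees, less where a joint would pass 70% of its speed; a pose out of reach is approached as far as the arm can. A call with a gripper value outside its range is refused whole. The fingers move at their own pace and stop on an object; the grip force is fixed at half the most. Time passes only in rows, so rows that repeat a pose let the fingers close. It gives the time, the measured TCP pose, the force and the opening at its end, in the units of the state.
- ctrl.get_obs(): the state, without advancing time (a new reading comes with each control period).
- ctrl.snapshot(name): name is "scene" or "side" or "wrist"; returns a dict with "image" (384x512x3 uint8, red, green, blue), "vertical_fov" (degrees; the focal length in pixels is half the picture's height over the tangent of half this angle, whatever the lens; pixels are square), "cx", "cy" (the principal point, pixels), "k1" (the pictures are not rectified: a ray, as slopes to the right and down, at radius r is drawn at 1 + k1 r^2 times it, then the intrinsics apply), "rvec" (rotation vector, rad) and "tvec" (3), from world to camera coordinates, as OpenCV has them. Camera axes: x right, y down, z forward; pixel columns grow to the right and rows downward; lengths in m; the calibration is good to about 2 mm. A picture is of the moment at which its call begins. There is no depth.
- ctrl.close_job(): hands the job in, once; it reports no verdict.
The state is a dict: "clock": time; "joint_pos": joint angles; "qvel": joint speeds; "tau": joint torques, N m; "tool_pos": TCP position; "orientation": TCP orientation; "force": force on the tool from outside, world axes, zero at the start; "moment": the same for the moment, N m; "opening": finger opening in m.
Only numpy, scipy, OpenCV 4.12 (cv2) and the standard library are available. Lean on these libraries where they do the work, as an engineer would, in place of code of your own. Each camera call takes 0.05 s, during which the arm holds its last target. There are 200 camera calls.

## Working session

There is one attempt and no reset: what is moved stays moved. The work goes in short steps, Python scripts to look and compute and a tool call to move; the robot and the scene stay as the last step left them, time stands still between calls to the robot, and variables do not carry over. Pictures are saved under pics/ and viewed, on a budget of 10 in all, crops included, one or two more only if the job needs it, and the job is handed in when it is done.

Besides the shell and the picture viewer there is one more tool, called after ">>>" as name([rows], argument=value, ...), one row to a line, values as JSON. servo_tool: Moves the arm, as the interface text tells. Its arguments: {"type":"object","properties":{"deltas":{"type":"array","items":{"type":"array"}}},"required":["deltas"]}

```bash
mkdir -p pics; cat > h.py <<'E'
import numpy as np, cv2
from plant import ctrl
def snap(n):
    s=ctrl.snapshot(n); im=cv2.cvtColor(np.array(s["image"]),cv2.COLOR_RGB2BGR); return s,im
def cam(s):
    R=cv2.Rodrigues(np.array(s["rvec"],float))[0]; t=np.array(s["tvec"],float).ravel()
    f=192/np.tan(np.radians(s["vertical_fov"])/2); return R,t,f
def ray(s,u,v):
    R,t,f=cam(s); d=np.array([(u-s["cx"])/f,(v-s["cy"])/f]); p=d.copy()
    for _ in range(30): p=d/(1+s["k1"]*(p@p))
    return -R.T@t, R.T@np.array([p[0],p[1],1])
def onz(s,u,v,z):
    c,d=ray(s,u,v); return c+d*(z-c[2])/d[2]
def proj(s,P):
    R,t,f=cam(s); q=R@np.array(P,float)+t; p=q[:2]/q[2]; p=p*(1+s["k1"]*(p@p)); return p*f+[s["cx"],s["cy"]]
E
python3 - <<'E'
from h import *
import pickle
ims={}
for n in("scene","side","wrist"):
    s,im=snap(n); ims[n]=s; print(n,-cam(s)[0].T@cam(s)[1],s["k1"],s["vertical_fov"])
    cv2.imwrite(f"pics/a_{n}.png",cv2.resize(im,(800,600),interpolation=cv2.INTER_CUBIC))
pickle.dump(ims,open("a.pkl","wb"))
print(ctrl.get_obs())
E
```

```text
scene [ 0.92016797 -0.68545099  1.14453001] -0.13156265120666724 49.48370266680598
side [-0.34311624 -1.09702505  1.18701111] -0.10895842061917506 42.9760368697338
wrist [ 0.1018946  -0.67097502  0.38466361] -0.006484720747073821 63.39186420039285
{'clock': 0.15, 'joint_pos': array([-5.80346953e+01,  2.05819400e+01,  6.45761329e-01, -1.38263088e-02,
       -7.01343620e+01, -1.65083078e+01]), 'qvel': array([ 0.00534666, -0.20654852,  0.1084435 ,  0.09978051, -0.02156646,
        0.00307092]), 'tau': array([-2.01100411e-03, -5.83277607e+01,  2.93289042e+01,  7.00120747e+00,
        8.77325510e-03, -1.11169779e-04]), 'tool_pos': array([ 0.17978954, -0.65024249,  0.22584071]), 'orientation': array([  6.06823074,  89.92827133, 111.52052126]), 'force': array([-0.49272476, -0.80461364, -0.22120678]), 'moment': array([0.04150253, 0.02060198, 0.01501895]), 'opening': 0.08766602162657687}
```

View pics/a_scene.png

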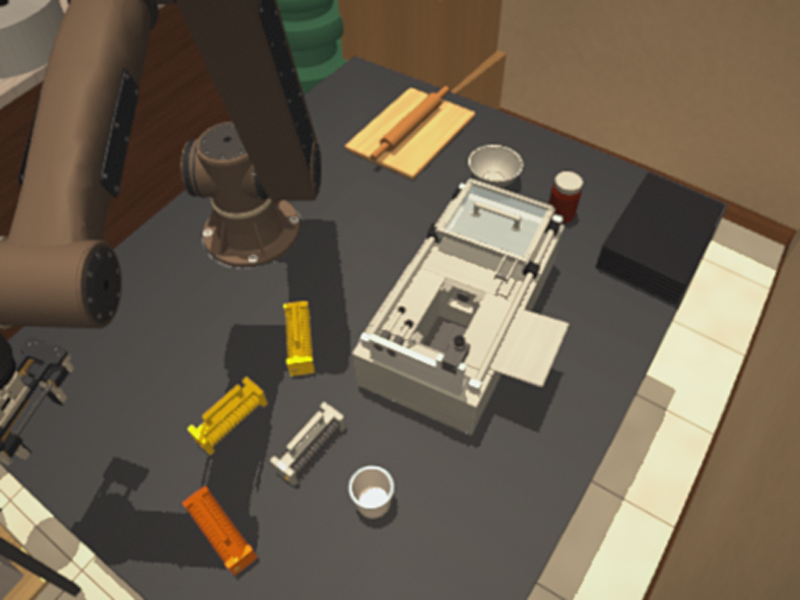

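View pics/a_side.png

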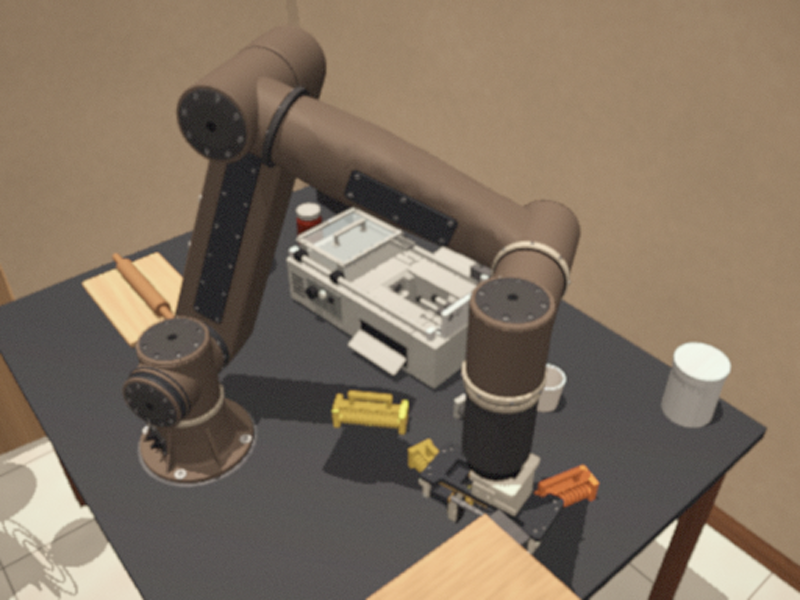

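The scene view shows four cutter shapes: yellow at (298,338), yellow at (228,415), bare steel at (308,442) and orange at (220,530). The steel one is the cassette. Yellow and orange are look-alikes by the description. The machine is near (460,300), with the guard open at the far end (500,220). Next I'll enlarge the cassette and the machine.

```bash
python3 - <<'E'
from h import *
import pickle
S=pickle.load(open("a.pkl","rb")); s=S["scene"]; im=cv2.cvtColor(np.array(s["image"]),cv2.COLOR_RGB2BGR)
def crop(x0,y0,w,h,k): return cv2.resize(im[y0:y0+h,x0:x0+w],None,fx=k,fy=k,interpolation=cv2.INTER_CUBIC)
c=np.zeros((600,800,3),np.uint8)
a=crop(168,252,60,64,6); b=crop(222,110,145,170,3); 
c[:384,:360]=a; c[:510,362:797]=b; cv2.imwrite("pics/b.png",c)
k=1/1.5625
for n,u,v,z in [("cass1",283,470,.05),("cass2",332,412,.05),("cup",372,492,.04),("y1",228,415,.04),("latch corner L",362,345,.13),("latchR",472,382,.13),("hood farL",468,183,.177),("hood farR",558,218,.177),("bowl",495,165,.06),("jar",568,182,.11)]:
    print(n,onz(s,u*k,v*k,z).round(3))
E
```

```text
cass1 [ 0.482 -0.439  0.05 ]
cass2 [ 0.484 -0.298  0.05 ]
cup [ 0.635 -0.38   0.04 ]
y1 [ 0.32  -0.411  0.04 ]
latch corner L [ 0.478 -0.184  0.13 ]
latchR [ 0.688 -0.139  0.13 ]
hood farL [0.442 0.257 0.177]
hood farR [0.652 0.271 0.177]
bowl [0.407 0.466 0.06 ]
jar [0.602 0.457 0.11 ]
```

View pics/b.png

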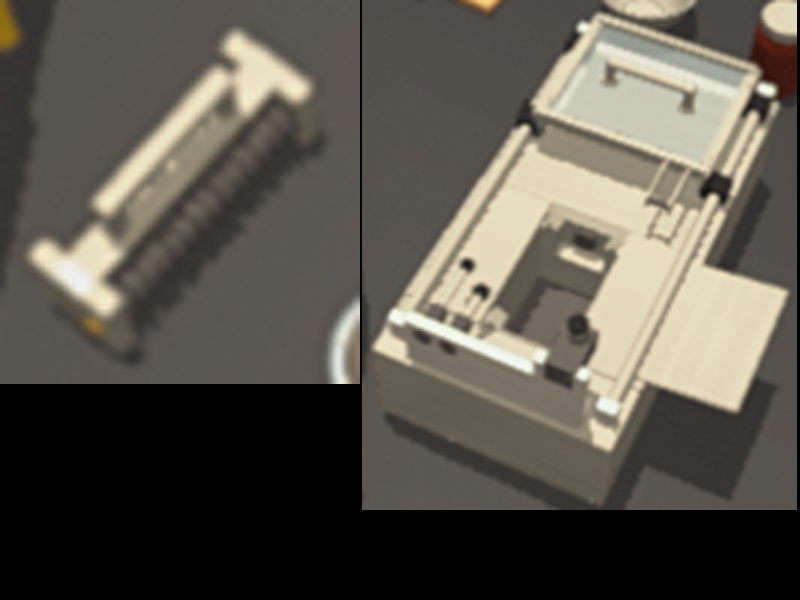

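Left crop: the bare steel cutter, with its handle bar running from (103,203) to (225,75), so this is the cassette. Right crop: the bay is open and empty, near (570,270). The block with the buffers is at the near end and the guard at the far end, with its handle bar from (610,65) to (690,95).

```bash
cat >> h.py <<'E'
from scipy.spatial.transform import Rotation as Ro
def go(P,yaw,flip=True):
    """print total turn/shift in tool axes to get TCP to P, pointing down, jaw axis at world yaw (deg)"""
    o=ctrl.get_obs(); R0=Ro.from_euler('xyz',o["orientation"],degrees=True)
    best=None
    for y in ((yaw,yaw+180) if flip else (yaw,)):
        R1=Ro.from_euler('z',y,degrees=True)*Ro.from_euler('y',90,degrees=True)
        w=(R0.inv()*R1).as_rotvec(degrees=True)
        if best is None or np.linalg.norm(w)<np.linalg.norm(best): best=w
    d=R0.inv().apply(np.array(P)-o["tool_pos"])*100
    print("turn",best.round(2),"shift cm",d.round(2),"at",o["tool_pos"].round(4),"F",o["force"].round(1),"open",round(o["opening"],4),"t",round(o["clock"],2))
E
python3 - <<'E'
from h import *
import pickle
S=pickle.load(open("a.pkl","rb")); s=S["scene"]
a=onz(s,168+103/6,252+203/6,.083);b=onz(s,168+222/6,252+75/6,.083)
m=(a+b)/2; yaw=np.degrees(np.arctan2(*(b-a)[[1,0]]))
print(a,b,np.linalg.norm(b-a),m,yaw)
def mc(u,v,z): return onz(s,222+(u-362)/3,110+v/3,z)
for n,u,v,z in [("deckFL",380,350,.13),("deckFR",610,445,.13),("bayfarL",550,205,.13),("bayfarR",622,236,.13),("barL",610,65,.21),("barR",690,92,.21)]: print(n,mc(u,v,z).round(4))
go([m[0],m[1],.25],yaw-90)
E
```

```text
[ 0.4766329 -0.406028   0.083    ] [ 0.48153108 -0.32321018  0.083     ] 0.08296253887410837 [ 0.47908199 -0.36461909  0.083     ] 86.61523910079
deckFL [ 0.4809 -0.2065  0.13  ]
deckFR [ 0.7163 -0.173   0.13  ]
bayfarL [0.5225 0.0356 0.13  ]
bayfarR [0.6055 0.0417 0.13  ]
barL [0.5065 0.1759 0.21  ]
barR [0.5956 0.1879 0.21  ]
turn [-7.116e+01  7.000e-02  4.000e-02] shift cm [ -2.4  -36.46  19.56] at [ 0.1798 -0.6502  0.2258] F [-0.5 -0.8 -0.2] open 0.0877 t 0.15
```

>>> servo_tool([
  [[-8,0,0],[-0.5,-4,2.2],8.7],
  [[-16,0,0],[-1,-8,4.4],8.7],
  [[-24,0,0],[-1.5,-12,6.6],8.7],
  [[-32,0,0],[-2,-16,8.8],8.7],
  [[-40,0,0],[-2.4,-20,11],8.7],
])

```text
clock: 0.65
tool_pos: [0.3442, -0.4895, 0.2501]
orientation: [-34.7, 89.9, 111.1]
force: [1.1, -1.1, 0.6]
opening: 0.087
```

```bash
python3 -c "
from h import *
go([.479,-.3646,.25],-3.4)"
```

```text
turn [-30.83   0.05   0.06] shift cm [  0.02 -17.91  -4.12] at [ 0.3442 -0.4895  0.2501] F [ 1.1 -1.1  0.6] open 0.087 t 0.65
```

>>> servo_tool([
  [[-8,0,0],[0,-4.5,-1],8.7],
  [[-16,0,0],[0,-9,-2],8.7],
  [[-24,0,0],[0,-13.5,-3],8.7],
  [[-30.8,0,0],[0,-17.9,-4.1],8.7],
  [[-30.8,0,0],[0,-17.9,-4.1],8.7],
])

```text
clock: 1.15
tool_pos: [0.4821, -0.3613, 0.2497]
orientation: [-79.6, 89.9, 97.4]
force: [-0.7, 0.8, -0.4]
opening: 0.087
```

```bash
python3 - <<'E'
from h import *
import pickle
S={}
for n in("scene","wrist"): S[n],_=snap(n)
pickle.dump(S,open("c.pkl","wb"))
im=cv2.cvtColor(np.array(S["wrist"]["image"]),cv2.COLOR_RGB2BGR)
cv2.imwrite("pics/c.png",cv2.resize(im,(800,600),interpolation=cv2.INTER_CUBIC))
go([.479,-.3646,.25],-3.4)
E
```

```text
turn [0.07 0.08 0.09] shift cm [-0.02  0.11  0.04] at [ 0.4794 -0.3635  0.2498] F [-0.5 -1.3  1.4] open 0.087 t 1.25
```

View pics/c.png

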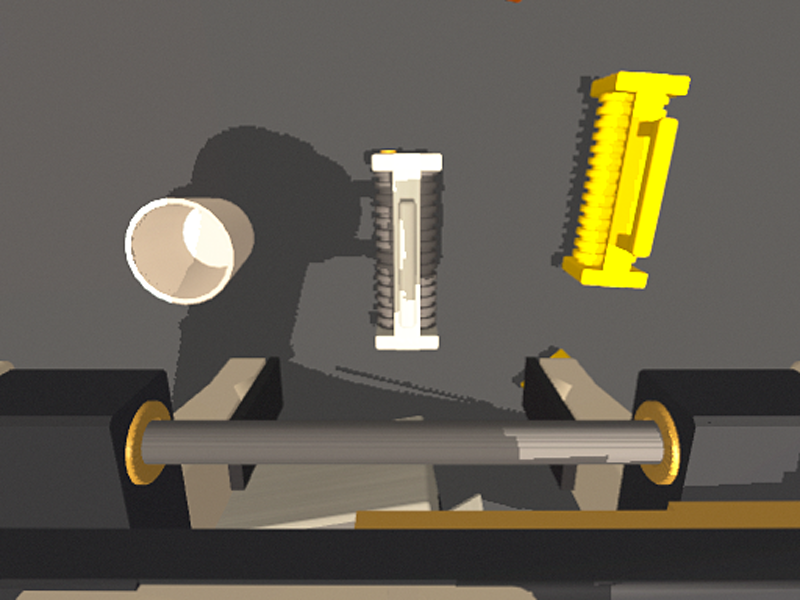

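The wrist view shows the steel cutter centred under the jaws. Its bar runs from (407,200) to (407,328), and its end blocks are at (407,162) and (407,342). The cup is off to the left at (185,250).

```bash
python3 - <<'E'
from h import *
import pickle
s=pickle.load(open("c.pkl","rb"))["wrist"]; k=.64
a=onz(s,407*k,327*k,.083);b=onz(s,407*k,200*k,.083);print("bar",a,b,(a+b)/2,np.linalg.norm(b-a))
B=[onz(s,u*k,v*k,.05) for u,v in((372,154),(442,154),(438,349),(375,349))]
for p in B: print(p.round(4))
m=np.mean(B,0); d=(B[0]+B[1]-B[2]-B[3])/2; print("blocks",m,np.linalg.norm(d),np.degrees(np.arctan2(d[1],d[0])))
for y,p in(((-3.4),(a+b)/2),): go([m[0],m[1],.06],np.degrees(np.arctan2(d[1],d[0]))-90)
E
```

```text
bar [ 0.47806408 -0.31920601  0.083     ] [ 0.473438   -0.40857103  0.083     ] [ 0.47575104 -0.36388852  0.083     ] 0.08948468144575958
[ 0.4963 -0.4386  0.05  ]
[ 0.4468 -0.4359  0.05  ]
[ 0.4546 -0.2866  0.05  ]
[ 0.5048 -0.2894  0.05  ]
blocks [ 0.47562041 -0.36263902  0.05      ] 0.14942439326946302 -93.1166494236451
turn [-0.22  0.08  0.09] shift cm [18.98 -0.04  0.36] at [ 0.4794 -0.3635  0.2498] F [-0.5 -1.3  1.4] open 0.087 t 1.25
```

Sizes match (149.4 against 150 mm, and 89.5 against 90 mm). Descending.

>>> servo_tool([
  [[-0.2,0,0],[4,0,0.36],7],
  [[-0.2,0,0],[8,0,0.36],5],
  [[-0.2,0,0],[12,0,0.36],5],
  [[-0.2,0,0],[15.5,0,0.36],5],
  [[-0.2,0,0],[16,0,0.36],5],
])

```text
clock: 1.75
tool_pos: [0.4718, -0.3627, 0.0855]
orientation: [-27.5, 89.4, 149.2]
force: [-0.1, 0.4, 0.2]
opening: 0.0536
```

```bash
python3 -c "
from h import *
go([.4757,-.3633,.058],-3.2)"
```

```text
turn [-0.12  0.49  0.26] shift cm [ 2.75  0.05 -0.42] at [ 0.4718 -0.3627  0.0855] F [-0.1  0.4  0.2] open 0.0536 t 1.75
```

>>> servo_tool([
  [[0,0.4,0.2],[1.2,0,-0.4],5],
  [[0,0.4,0.2],[2.4,0,-0.4],5],
  [[0,0.4,0.2],[2.75,0,-0.4],5],
  [[0,0.4,0.2],[2.75,0,-0.4],5],
])

```text
clock: 2.15
tool_pos: [0.4755, -0.3631, 0.0584]
orientation: [-27.8, 89.9, 148.9]
force: [0.1, 0.2, 0.8]
opening: 0.0497
```

```bash
python3 -c "
from h import *
go([.4757,-.3633,.058],-3.2)"
```

```text
turn [-0.14  0.09  0.05] shift cm [ 0.04  0.02 -0.02] at [ 0.4755 -0.3631  0.0584] F [0.1 0.2 0.8] open 0.0497 t 2.15
```

Close on the bar, then lift straight up.

>>> servo_tool([
  [[0,0,0],[0,0,0],0],
  [[0,0,0],[0,0,0],0],
  [[0,0,0],[0,0,0],0],
  [[0,0,0],[0,0,0],0],
  [[0,0,0],[0,0,0],0],
])

```text
clock: 2.65
tool_pos: [0.4756, -0.3631, 0.0586]
orientation: [-30.5, 89.9, 146.1]
force: [0.2, -0.4, 0.1]
opening: 0.0155
```

>>> servo_tool([
  [[0,0,0],[0,0,0],0],
  [[0,0,0],[0,0,0],0],
  [[0,0,0],[-0.3,0,0],0],
  [[0,0,0],[-1,0,0],0],
  [[0,0,0],[-2,0,0],0],
])

```text
clock: 3.15
tool_pos: [0.4743, -0.3626, 0.0779]
orientation: [-25.1, 89.7, 151.5]
force: [-0.7, -0.3, -7.7]
opening: 0.0114
```

>>> servo_tool([
  [[0,0,0],[-3,0,0],0],
  [[0,0,0],[-7,0,0],0],
  [[0,0,0],[-11,0,0],0],
  [[0,0,0],[-15,0,0],0],
  [[0,0,0],[-18,0,0],0],
])

```text
clock: 3.65
tool_pos: [0.475, -0.3631, 0.2615]
orientation: [-30.3, 89.9, 146.4]
force: [1.3, -0.0, -7.7]
opening: 0.0119
```

```bash
python3 - <<'E'
from h import *
import pickle
# coarse machine pose from scene deck corners
FL=np.array([.4809,-.2065]);FR=np.array([.7163,-.173])
yx=np.arctan2(*(FR-FL)[::-1]); X=np.array([np.cos(yx),np.sin(yx)]);Y=np.array([-X[1],X[0]])
O=(FL+FR)/2+.262*Y; seat=O-.105*Y
print(np.degrees(yx),O,seat, "farL exp",O-.028*Y-.045*X,"farR",O-.028*Y+.045*X)
go([seat[0],seat[1],.30],np.degrees(yx))
s,im=snap("scene"); pickle.dump(s,open("d.pkl","wb"))
cv2.imwrite("pics/d.png",cv2.resize(im[100:300,200:400],None,fx=3,fy=3,interpolation=cv2.INTER_CUBIC))
E
```

```text
8.099431922563515 [0.56168645 0.06963656] [ 0.57648005 -0.03431607] farL exp [0.52108028 0.03557575] farR [0.61018254 0.04825598]
turn [-11.46   0.1    0.07] shift cm [ -3.83 -33.42  -8.2 ] at [ 0.475  -0.3631  0.2615] F [ 1.3 -0.  -7.7] open 0.0119 t 3.65
```

View pics/d.png

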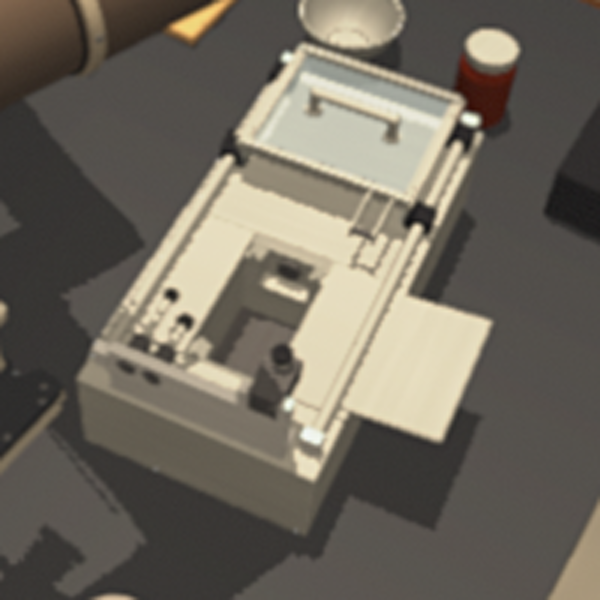

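The cutter is held: opening 11.9 mm, weight about 7.7 N. The picture shows the bay clear, with its far edge at about (250,235) to (330,265). I'll hover beside the machine so the wrist camera sees the bay past the cutter.

>>> servo_tool([
  [[-2,0,0],[-2,-3,0.6],0],
  [[-5,0,0],[-4,-6.5,1.2],0],
  [[-8,0,0],[-6,-10,1.8],0],
  [[-11,0,0],[-8,-13.5,2.4],0],
  [[-11.5,0,0],[-9.8,-17,3],0],
])

```text
clock: 4.2
tool_pos: [0.4549, -0.1913, 0.365]
orientation: [139.9, 89.8, -31.8]
force: [0.9, 0.9, -7.4]
opening: 0.0115
```

```bash
python3 -c "
from h import *
go([.437,-.05,.36],8.1)"
```

```text
turn [ 0.16 -0.19 -0.16] shift cm [  0.46 -14.25  -0.25] at [ 0.4549 -0.1913  0.365 ] F [ 0.9  0.9 -7.4] open 0.0115 t 4.2
```

>>> servo_tool([
  [[0,0,0],[0.2,-4,0],0],
  [[0,0,0],[0.4,-8,0],0],
  [[0,0,0],[0.4,-12,-0.2],0],
  [[0,0,0],[0.4,-14.2,-0.2],0],
  [[0,0,0],[0.4,-14.2,-0.2],0],
])

```text
clock: 4.7
tool_pos: [0.4353, -0.0482, 0.3606]
orientation: [163.1, 89.8, -8.4]
force: [0.3, -2.1, -7.1]
opening: 0.0119
```

```bash
python3 - <<'E'
from h import *
import pickle
s,im=snap("wrist"); pickle.dump(s,open("e.pkl","wb"))
cv2.imwrite("pics/e.png",cv2.resize(im,(800,600),interpolation=cv2.INTER_CUBIC))
go([.437,-.05,.36],8.1)
E
```

```text
turn [ 0.33 -0.2  -0.11] shift cm [ 0.07  0.09 -0.13] at [ 0.4356 -0.0493  0.3607] F [-0.3  1.1 -7.4] open 0.012 t 4.75
```

View pics/e.png

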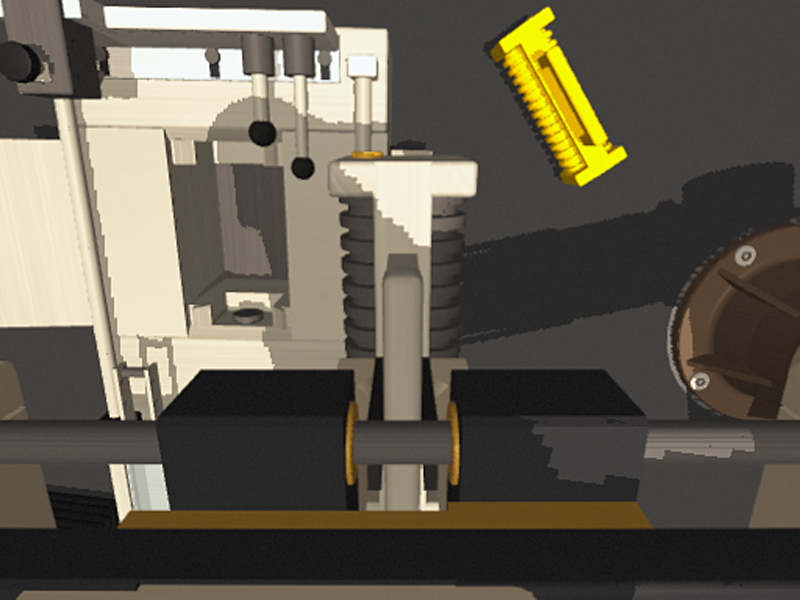

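The wrist view shows the bay left of the held cutter. Its deck-level edges run from about (165,130) to (188,337) on the left and (290,335) on the right. The body's near corner is at (388,30), and the buffers are at (262,133) and (302,168). I'll enlarge it for exact edges.

```bash
python3 - <<'E'
from h import *
import pickle
s=pickle.load(open("e.pkl","rb")); k=.64
im=cv2.cvtColor(np.array(s["image"]),cv2.COLOR_RGB2BGR)
g=cv2.resize(im[0:240,0:256],None,fx=2.5,fy=2.5,interpolation=cv2.INTER_CUBIC)
g=cv2.convertScaleAbs(g,alpha=1.0); 
lut=np.array([255*(i/255)**.6 for i in range(256)],np.uint8); g=cv2.LUT(g,lut)
cv2.imwrite("pics/f.png",g)
for n,u,v,z in [("bay+x near",165,128,.13),("bay+x far",188,337,.13),("bay-x far",290,335,.13),("body corner",388,30,.13),("body edge",388,150,.13),("rod- a",367,80,.15),("rod- b",370,150,.15),("rod+ a",64,100,.15),("rod+ b",100,350,.15)]: print(n,onz(s,u*k,v*k,z).round(4))
E
```

```text
bay+x near [ 0.6274 -0.1148  0.13  ]
bay+x far [0.6066 0.0544 0.13  ]
bay-x far [0.5196 0.0394 0.13  ]
body corner [ 0.4689 -0.2056  0.13  ]
body edge [ 0.4574 -0.1238  0.13  ]
rod- a [ 0.4779 -0.1683  0.15  ]
rod- b [ 0.4698 -0.122   0.15  ]
rod+ a [ 0.6897 -0.124   0.15  ]
rod+ b [0.6705 0.0677 0.15  ]
```

View pics/f.png

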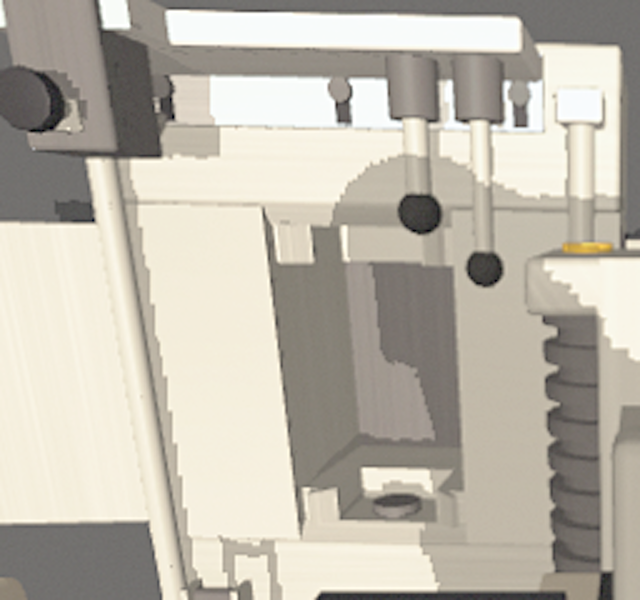

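```bash
python3 - <<'E'
from h import *
import pickle
s=pickle.load(open("e.pkl","rb"))
P={}
M={"n+":((265,205),.045,-.19),"f+":((301,538),.045,-.02),"n-":((451,207),-.045,-.19),"f-":((466,539),-.045,-.02),"corner":((620,46),-.125,-.262)}
W=[];Q=[]
for n,((u,v),x,y) in M.items():
    p=onz(s,u/2.5,v/2.5,.13); print(n,p.round(4)); W.append(p[:2]);Q.append([x,y])
W=np.array(W);Q=np.array(Q)
def fit(W,Q):
    wc,qc=W.mean(0),Q.mean(0); U,_,V=np.linalg.svd((Q-qc).T@(W-wc)); R=(U@V).T
    t=wc-R@qc; return R,t
R,t=fit(W,Q); print("yaw",np.degrees(np.arctan2(R[1,0],R[0,0])),"O",t,"res mm",((Q@R.T+t-W)*1000).round(1).tolist())
print("seat",R@[0,-.105]+t)
R,t=fit(W[:4],Q[:4]); yaw=np.degrees(np.arctan2(R[1,0],R[0,0])); seat=R@[0,-.105]+t
print("yaw",yaw,"O",t,"res mm",((Q@R.T+t-W)*1000).round(1).tolist(),"seat",seat)
# rods
a=onz(s,97/2.5,160/2.5,.15);b=onz(s,165/2.5,540/2.5,.15); print("rod+ dir",np.degrees(np.arctan2(*(b-a)[[1,0]]))-90, "x in machine",[(R.T@(q[:2]-t)).round(4) for q in(a,b)])
# cassette pose in hand: top block faces (z top = tcp-.058+.05)
o=ctrl.get_obs(); z=o["tool_pos"][2]-.058+.05
for u,v in((330,160),(477,158)): print("blk",onz(s,u*.64,v*.64,z+0).round(4))
go([seat[0],seat[1],.30],yaw)
E
```

```text
n+ [ 0.6269 -0.1148  0.13  ]
f+ [0.6065 0.0537 0.13  ]
n- [ 0.5392 -0.1268  0.13  ]
f- [0.5184 0.041  0.13  ]
corner [ 0.4694 -0.2064  0.13  ]
yaw 7.192422000155909 O [0.55981919 0.06779312] res mm [[1.3, -0.3], [0.4, -0.1], [-0.3, 0.5], [-0.7, 1.3], [-0.8, -1.4]]
seat [ 0.5729654  -0.03638066]
yaw 7.21010310002614 O [0.55958898 0.06743653] res mm [[1.2, -0.6], [0.2, -0.5], [-0.4, 0.1], [-0.9, 1.0], [-0.9, -1.8]] seat [ 0.57276734 -0.03673319]
rod+ dir 7.768726817936397 x in machine [array([ 0.1074, -0.2062]), array([ 0.1057, -0.0249])]
blk [ 0.4693 -0.1195  0.3527]
blk [ 0.4214 -0.1273  0.3527]
turn [ 1.22 -0.2  -0.11] shift cm [  6.12   0.76 -13.73] at [ 0.4356 -0.0493  0.3607] F [-0.3  1.1 -7.4] open 0.012 t 4.75
```

Residuals are about 1 mm: yaw 7.2–7.5°, seat (0.573, −0.0366). I'll move above the bay, then lower.

>>> servo_tool([
  [[0.4,-0.1,0],[0,0.2,-4],0],
  [[0.8,-0.2,-0.1],[0,0.4,-8],0],
  [[1.1,-0.2,-0.1],[0,0.7,-12],0],
  [[1.1,-0.2,-0.1],[0,0.8,-13.7],0],
  [[1.1,-0.2,-0.1],[1,0.8,-13.7],0],
])

```text
clock: 5.25
tool_pos: [0.5748, -0.0378, 0.3502]
orientation: [56.2, 89.9, -116.6]
force: [0.4, 0.6, -8.0]
opening: 0.0115
```

>>> servo_tool([
  [[0,0,0],[3,0,0],0],
  [[0,0,0],[6,0,0],0],
  [[0,0,0],[9,0,0],0],
  [[0,0,0],[11,0,0],0],
  [[0,0,0],[12,0,0],0],
])

```text
clock: 5.75
tool_pos: [0.5726, -0.0389, 0.2277]
orientation: [8.9, 89.7, -163.9]
force: [-0.2, -0.1, -7.1]
opening: 0.0119
```

```bash
python3 -c "
from h import *
go([.573,-.0366,.195],7.3)"
```

```text
turn [-0.1   0.28 -0.04] shift cm [ 3.27 -0.22 -0.08] at [ 0.5726 -0.0389  0.2277] F [-0.2 -0.1 -7.1] open 0.0119 t 5.75
```

>>> servo_tool([
  [[0,0.3,0],[1,-0.2,0],0],
  [[0,0.3,0],[2,-0.2,-0.1],0],
  [[0,0.3,0],[3,-0.2,-0.1],0],
  [[0,0.3,0],[3.2,-0.2,-0.1],0],
  [[0,0.3,0],[3.2,-0.2,-0.1],0],
])

```text
clock: 6.25
tool_pos: [0.5733, -0.0368, 0.1956]
orientation: [95.8, 89.9, -77.0]
force: [0.1, 0.0, -7.5]
opening: 0.0117
```

```bash
python3 - <<'E'
from h import *
import pickle
go([.573,-.0366,.195],7.3)
s,im=snap("wrist"); pickle.dump(s,open("g.pkl","wb"))
cv2.imwrite("pics/g.png",cv2.resize(im[0:280,60:460],None,fx=2,fy=2,interpolation=cv2.INTER_CUBIC))
E
```

```text
turn [-0.1  -0.01 -0.05] shift cm [ 0.06 -0.03  0.02] at [ 0.5733 -0.0368  0.1956] F [ 0.1  0.  -7.5] open 0.0117 t 6.25
```

View pics/g.png

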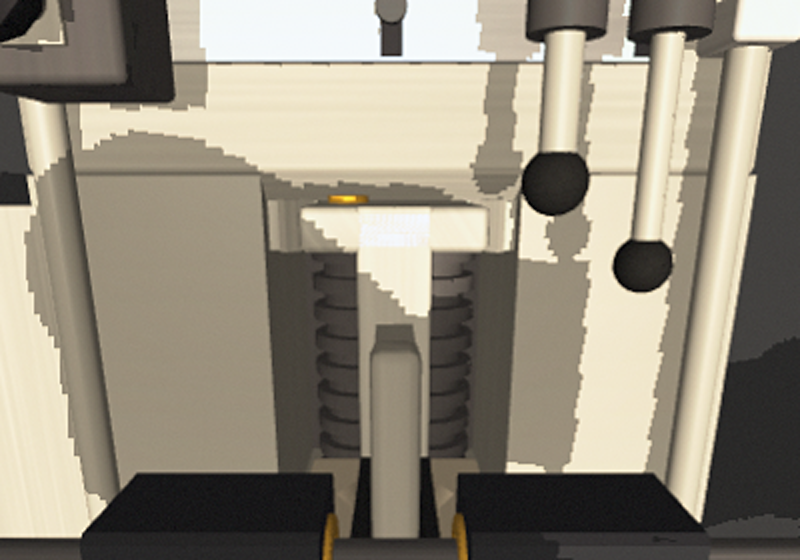

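The view shows the near end block (301–487, row 207) hanging centred between the bay edges at (263,180) and (520,185). I'll check that in numbers.

```bash
python3 - <<'E'
from h import *
import pickle
s=pickle.load(open("g.pkl","rb"))
th=np.radians(7.3); X=np.array([np.cos(th),np.sin(th)]);Y=np.array([-X[1],X[0]]); st=np.array([.573,-.0366])
def f(n,u,v,z):
    p=onz(s,60+u/2,v/2,z)[:2]-st; print(n,(p@X*1000).round(1),(p@Y*1000).round(1))
f("bay+ near",262,175,.13);f("bay- near",522,175,.13);f("bay+ mid",276,420,.13);f("bay- mid",508,420,.13)
f("deckline L",80,174,.13);f("deckline R",752,174,.13)
f("slot+",268,200,.13);f("slot-",514,200,.13)
f("blk+",301,207,.1876);f("blk-",488,206,.1876)
f("bar+",371,400,.2206);f("bar-",419,400,.2206)
E
```

```text
bay+ near 44.8 -84.4
bay- near -44.4 -84.3
bay+ mid 45.1 5.2
bay- mid -44.3 5.3
deckline L 107.3 -84.9
deckline R -123.5 -84.7
slot+ 43.2 -76.2
slot- -42.1 -76.1
blk+ 23.6 -75.3
blk- -24.8 -75.5
bar+ 4.8 -33.8
bar- -6.1 -33.8
```

>>> servo_tool([
  [[0,0,0],[0,0,-0.08],0],
  [[0,0,0],[0.5,0,-0.08],0],
  [[0,0,0],[1,0,-0.08],0],
  [[0,0,0],[1.4,0,-0.08],0],
  [[0,0,0],[1.8,0,-0.08],0],
])

```text
clock: 6.8
tool_pos: [0.5751, -0.0357, 0.1784]
orientation: [-176.1, 89.8, 11.1]
force: [-4.0, 13.8, 8.2]
opening: 0.0114
```

```bash
python3 -c "
from h import *
go([.5738,-.0365,.138],7.3)"
```

```text
turn [-0.08 -0.16  0.01] shift cm [4.04 0.06 0.15] at [ 0.5751 -0.0357  0.1784] F [-4.  13.8  8.2] open 0.0114 t 6.8
```

Contact came on the near end: +14 N along +y, with the block at the bevel. I'll ease 1.5 mm to +y before going on.

>>> servo_tool([
  [[0,0,0],[-0.1,-0.1,0.05],0],
  [[0,0,0],[-0.1,-0.15,0.05],0],
  [[0,0,0],[-0.1,-0.15,0.05],0],
])

```text
clock: 7.1
tool_pos: [0.5743, -0.0344, 0.1793]
orientation: [178.9, 89.9, 6.1]
force: [0.6, -0.5, -7.4]
opening: 0.012
```

```bash
python3 -c "
from h import *
go([.5738,-.0365,.138],7.3)"
```

```text
turn [-0.08 -0.14 -0.  ] shift cm [4.13 0.2  0.08] at [ 0.5743 -0.0344  0.1793] F [ 0.6 -0.5 -7.4] open 0.012 t 7.1
```

>>> servo_tool([
  [[0,0,0],[0.2,0,0],0],
  [[0,0,0],[0.4,0,0],0],
  [[0,0,0],[0.6,0,0],0],
  [[0,0,0],[0.8,0,0],0],
  [[0,0,0],[0.8,0,0],0],
])

```text
clock: 7.6
tool_pos: [0.574, -0.0345, 0.1708]
orientation: [178.0, 89.9, 5.2]
force: [0.7, 0.2, -8.0]
opening: 0.0118
```

Free. Continuing down slowly.

>>> servo_tool([
  [[0,0,0],[0.3,0,0],0],
  [[0,0,0],[0.6,0,0],0],
  [[0,0,0],[0.9,0,0],0],
  [[0,0,0],[1.2,0,0],0],
  [[0,0,0],[1.3,0,0],0],
])

```text
clock: 8.1
tool_pos: [0.5737, -0.0345, 0.1572]
orientation: [174.7, 90.0, 2.0]
force: [-1.2, 0.2, -7.7]
opening: 0.0118
```

>>> servo_tool([
  [[0,0,0],[0.3,0,0],0],
  [[0,0,0],[0.6,0,0],0],
  [[0,0,0],[0.9,0,0],0],
  [[0,0,0],[1.2,0,0],0],
  [[0,0,0],[1.3,0,0],0],
])

```text
clock: 8.6
tool_pos: [0.5736, -0.0345, 0.1438]
orientation: [165.6, 90.0, -7.2]
force: [0.1, -0.4, -7.4]
opening: 0.0114
```

>>> servo_tool([
  [[0,0,0],[0.1,0,0],0],
  [[0,0,0],[0.2,0,0],0],
  [[0,0,0],[0.3,0,0],0],
  [[0,0,0],[0.4,0,0],0],
  [[0,0,0],[0.4,0,0],0],
])

```text
clock: 9.1
tool_pos: [0.5741, -0.035, 0.1406]
orientation: [150.7, 89.9, -22.0]
force: [-0.6, -3.3, -1.3]
opening: 0.0116
```

>>> servo_tool([
  [[0,0,0],[0.1,0,0],0],
  [[0,0,0],[0.15,0,0],0],
  [[0,0,0],[0.2,0,0],0],
  [[0,0,0],[0.2,0,0],0],
])

```text
clock: 9.5
tool_pos: [0.5746, -0.0353, 0.1396]
orientation: [151.3, 89.8, -21.4]
force: [-1.8, -4.7, 5.0]
opening: 0.0119
```

>>> servo_tool([
  [[0,0,0],[0.1,0.05,0],0],
  [[0,0,0],[0.2,0.05,0],0],
  [[0,0,0],[0.25,0.05,0],0],
  [[0,0,0],[0.25,0.05,0],0],
])

```text
clock: 9.9
tool_pos: [0.5749, -0.0354, 0.1396]
orientation: [163.3, 89.7, -9.4]
force: [-8.1, 1.2, 18.5]
opening: 0.0119
```

```bash
python3 -c "
from h import *
go([.5738,-.0350,.138],7.3)
print(ctrl.get_obs()['moment'])"
```

```text
turn [-0.   -0.26 -0.08] shift cm [ 0.16 -0.05  0.11] at [ 0.5749 -0.0354  0.1396] F [-8.1  1.2 18.5] open 0.0119 t 9.9
[0.73862306 3.5030323  0.03424919]
```

Firmly on the ledges at 0.1396. I'll relax the load, then open the fingers slightly.

>>> servo_tool([
  [[0,0,0],[-0.02,0,0.1],0],
  [[0,0,0],[-0.02,0,0.1],0],
])

```text
clock: 10.1
tool_pos: [0.5741, -0.035, 0.1398]
orientation: [172.7, 89.7, -0.1]
force: [1.5, -2.3, -2.7]
opening: 0.0118
```

>>> servo_tool([
  [[0,0,0],[0,0,0],0],
  [[0,0,0],[0,0,0],0],
  [[0,0,0],[0,0,0],1.6],
  [[0,0,0],[0,0,0],2],
  [[0,0,0],[0,0,0],3],
])

```text
clock: 10.6
tool_pos: [0.5744, -0.0349, 0.1399]
orientation: [174.1, 89.7, 1.4]
force: [0.3, -0.4, 0.4]
opening: 0.0235
```

>>> servo_tool([
  [[0,0,0],[0,0,0],3],
  [[0,0,0],[0,0,0],3],
  [[0,0,0],[-1,0,0],3],
  [[0,0,0],[-3,0,0],3],
  [[0,0,0],[-5,0,0],3],
])

```text
clock: 11.1
tool_pos: [0.574, -0.0349, 0.191]
orientation: [171.0, 89.7, -1.7]
force: [0.5, -0.2, 0.4]
opening: 0.03
```

>>> servo_tool([
  [[0,0,0],[-3,0,0],3],
  [[0,0,0],[-6,0,0],3],
  [[0,0,0],[-8,0,0],3],
  [[0,0,0],[-9,0,0],3],
  [[0,0,0],[-9,0,0],3],
])

```text
clock: 11.6
tool_pos: [0.574, -0.0349, 0.2827]
orientation: [175.6, 89.5, 2.9]
force: [0.2, -0.1, 0.2]
opening: 0.0304
```

```bash
python3 - <<'E'
from h import *
import pickle
go([.5738,-.0350,.28],7.3)
s,im=snap("wrist"); s2,i2=snap("scene"); pickle.dump((s,s2),open("i.pkl","wb"))
c=np.zeros((560,800,3),np.uint8)
c[:480,:480]=cv2.resize(im[0:240,140:380],None,fx=2,fy=2,interpolation=cv2.INTER_CUBIC)
c[:320,480:]=cv2.resize(i2[150:230,260:340],None,fx=4,fy=4,interpolation=cv2.INTER_CUBIC)
cv2.imwrite("pics/i.png",c)
E
```

```text
turn [ 0.01 -0.48 -0.04] shift cm [0.27 0.01 0.03] at [ 0.574  -0.0349  0.2827] F [ 0.2 -0.1  0.2] open 0.0304 t 11.6
```

View pics/i.png

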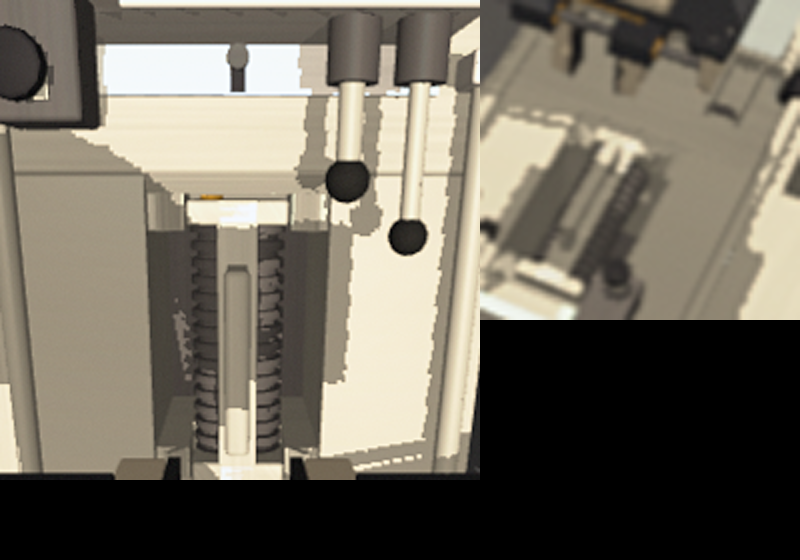

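The cutter is down in the bay, released. Its near block spans (187–289, row 198), the bar runs from (236,266) to (236,455), and the far block is at row ~463. I'll check its height and level from the known sizes.

```bash
python3 - <<'E'
from h import *
import pickle
s,_=pickle.load(open("i.pkl","rb"))
th=np.radians(7.3); X=np.array([np.cos(th),np.sin(th)]);Y=np.array([-X[1],X[0]]); st=np.array([.573,-.0366])
P=lambda u,v,z:(lambda p:np.array([p@X,p@Y])*1000)(onz(s,140+u/2,v/2,z)[:2]-st).round(1)
for z in(.12,.13,.14): print(z,"block",P(187,198,z),P(289.5,198,z), "far blk near edge",P(236,463,z))
for z in(.153,.163,.173): print(z,"bar",P(236,266,z),P(236,455,z),"w near",P(225,275,z)[0]-P(248,275,z)[0],"w far",P(225,450,z)[0]-P(248,450,z)[0])
print("bay",P(147,175,.13),P(325,175,.13),"deckline",P(100,173,.13))
E
```

```text
0.12 block [ 25.4 -73.7] [-25.5 -73.8] far blk near edge [ 0.8 69.7]
0.13 block [ 24.6 -73.8] [-24.7 -73.9] far blk near edge [ 0.8 65.1]
0.14 block [ 23.8 -74. ] [-24. -74.] far blk near edge [ 0.7 60.5]
0.153 bar [  0.8 -44.1] [ 0.7 50.2] w near 10.600000000000001 w far 11.600000000000001
0.163 bar [  0.8 -45.3] [ 0.6 45.8] w near 10.3 w far 11.2
0.173 bar [  0.7 -46.5] [ 0.6 41.3] w near 9.8 w far 10.7
bay [ 43.4 -84.4] [-41.3 -84.4] deckline [ 65.8 -85.3]
```

The sizes fit a level, seated cutter: block top at deck height 0.130 and bar 91 mm long at 0.163. Next is the guard. I'll close the fingers and go behind its handle at a safe height.

>>> servo_tool([
  [[0,0,0],[0,-4,0],0],
  [[0,-0.4,0],[0,-8.5,0],0],
  [[0,-0.4,0],[0,-13,0.1],0],
  [[0,-0.4,0],[0,-17.5,0.1],0],
  [[0,-0.4,0],[0,-22,0.1],0],
])

```text
clock: 12.2
tool_pos: [0.5429, 0.1846, 0.2784]
orientation: [17.4, 89.7, -155.3]
force: [0.5, 0.1, 0.5]
opening: 0.0008
```

>>> servo_tool([
  [[0,0,0],[0,-2,0],0],
  [[0,0,0],[0,-4,0],0],
  [[0,0,0],[0,-4,0],0],
  [[0,0,0],[0,-4,0],0],
])

```text
clock: 12.6
tool_pos: [0.5373, 0.2242, 0.2769]
orientation: [21.7, 89.6, -151.0]
force: [-0.8, -1.2, 0.6]
opening: 0.0004
```

```bash
python3 - <<'E'
from h import *
import pickle
go([.5401,.2216,.25],7.3)
s,im=snap("wrist"); pickle.dump(s,open("j.pkl","wb"))
cv2.imwrite("pics/j.png",cv2.resize(im,(800,600),interpolation=cv2.INTER_CUBIC))
E
```

```text
turn [ 0.04  0.4  -0.16] shift cm [ 2.69  0.29 -0.26] at [0.5373 0.2242 0.2769] F [-0.8 -1.2  0.6] open 0.0004 t 12.6
```

View pics/j.png

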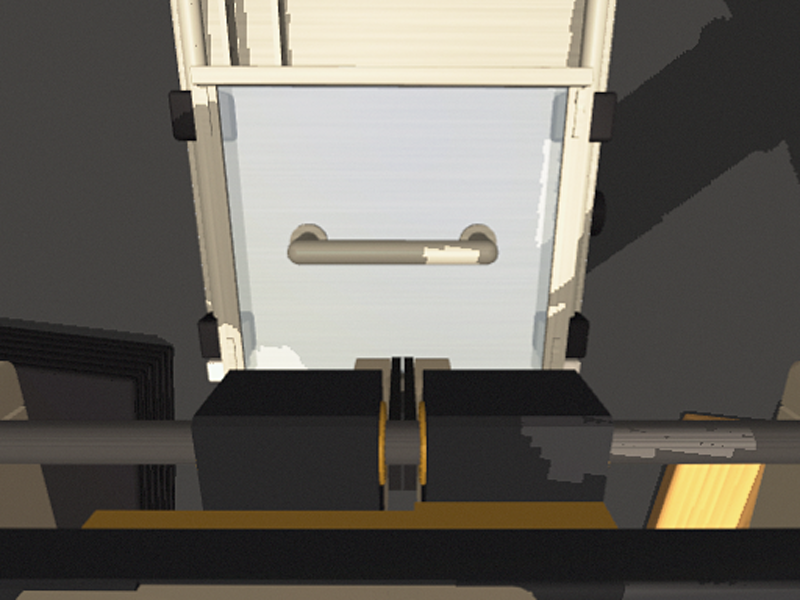

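The guard handle bar runs from (290,252) to (497,252), centred ahead of the shut fingers at (403,365). Nothing is in the way.

```bash
python3 - <<'E'
from h import *
import pickle
s=pickle.load(open("j.pkl","rb"))
th=np.radians(7.3); X=np.array([np.cos(th),np.sin(th)]);Y=np.array([-X[1],X[0]]); O=np.array([.5598,.0678])
P=lambda u,v,z:(lambda p:np.array([p@X,p@Y])*1000)(onz(s,u*.64,v*.64,z)[:2]-O).round(1)
print("bar",P(288,252,.204),P(498,252,.204),"edges",P(390,240,.208),P(390,265,.2),"hood front",P(392,67,.177),"sides",P(218,240,.177),P(562,240,.177))
o=ctrl.get_obs(); p=o["tool_pos"][:2]-O; print("tcp",p@X,p@Y)
b=P(393,252,.204)/1000; t=O+Y*(b[1]+.028); go([t[0],t[1],.188],7.3)
E
```

```text
bar [ 51.5 126.7] [-50.4 126.8] edges [  2.  120.2] [  2.2 134.2] hood front [ 1.  40.6] sides [ 94.8 125.7] [-90.3 125.7]
tcp -0.0022747884186290657 0.1574827509577362
turn [-0.01  0.37 -0.15] shift cm [ 8.93  0.25 -0.29] at [0.5375 0.2237 0.2773] F [-0.2  0.1 -0.3] open 0.0003 t 12.65
```

>>> servo_tool([
  [[0,0.3,-0.1],[2,0.1,-0.2],0],
  [[0,0.3,-0.1],[4,0.1,-0.2],0],
  [[0,0.3,-0.1],[6,0.1,-0.2],0],
  [[0,0.3,-0.1],[7,0.1,-0.2],0],
  [[0,0.3,-0.1],[7,0.1,-0.2],0],
])

```text
clock: 13.15
tool_pos: [0.5386, 0.2215, 0.2058]
orientation: [31.0, 89.7, -141.8]
force: [-0.7, 0.2, 0.1]
opening: 0.0001
```

```bash
cat >> h.py <<'E'
def gp():
    th=np.radians(7.3); X=np.array([np.cos(th),np.sin(th)]);Y=np.array([-X[1],X[0]]); O=np.array([.5598,.0678])
    o=ctrl.get_obs(); p=o["tool_pos"][:2]-O; f=o["force"][:2]; print("mach x,y mm",(p@X*1e3).round(1),(p@Y*1e3).round(1),"z",o["tool_pos"][2].round(4),"Fx,Fy",(f@X).round(1),(f@Y).round(1))
    t=O+Y*(p@Y-.05); go([t[0],t[1],.188],7.3)
E
python3 -c "
from h import *
gp()"
```

```text
mach x,y mm -1.5 155.1 z 0.2058 Fx,Fy -0.7 0.3
turn [-0.07  0.22 -0.13] shift cm [ 1.79  5.   -0.16] at [0.5386 0.2215 0.2058] F [-0.7  0.2  0.1] open 0.0001 t 13.15
```

>>> servo_tool([
  [[0,0.2,-0.1],[0.8,0,-0.1],0],
  [[0,0.2,-0.1],[1.5,0,-0.15],0],
  [[0,0.2,-0.1],[1.6,0.3,-0.15],0],
  [[0,0.2,-0.1],[1.6,0.6,-0.15],0],
  [[0,0.2,-0.1],[1.6,0.8,-0.15],0],
])

```text
clock: 13.65
tool_pos: [0.5413, 0.2135, 0.1902]
orientation: [117.7, 90.0, -55.1]
force: [-0.3, 0.2, 0.8]
opening: 0.0
```

>>> servo_tool([
  [[0,0,0],[0,0.2,0],0],
  [[0,0,0],[0,0.4,0],0],
  [[0,0,0],[0,0.6,0],0],
  [[0,0,0],[0,0.8,0],0],
  [[0,0,0],[0,1,0],0],
])

```text
clock: 14.15
tool_pos: [0.5427, 0.2037, 0.1905]
orientation: [-174.3, 90.0, 12.9]
force: [-0.2, 1.3, 1.5]
opening: 0.0002
```

```bash
python3 -c "
from h import *
gp()"
```

```text
mach x,y mm 0.3 137.0 z 0.1905 Fx,Fy -0.0 1.4
turn [-0.06 -0.05  0.  ] shift cm [0.25 5.   0.03] at [0.5427 0.2037 0.1905] F [-0.2  1.3  1.5] open 0.0002 t 14.15
```

>>> servo_tool([
  [[0,0,0],[0,0.5,0],0],
  [[0,0,0],[0,1.1,0],0],
  [[0,0,0],[0,1.7,0],0],
  [[0,0,0],[0,2.3,0],0],
  [[0,0,0],[0,2.9,0],0],
])

```text
clock: 14.65
tool_pos: [0.5465, 0.1743, 0.1905]
orientation: [-174.0, 90.0, 13.2]
force: [-0.5, 1.7, -0.1]
opening: 0.0004
```

>>> servo_tool([
  [[0,0,0],[0,0.6,0],0],
  [[0,0,0],[0,1.2,0],0],
  [[0,0,0],[0,1.8,0],0],
  [[0,0,0],[0,2.4,0],0],
  [[0,0,0],[0,3,0],0],
])

```text
clock: 15.15
tool_pos: [0.5503, 0.1441, 0.1905]
orientation: [-174.2, 90.0, 13.0]
force: [-0.9, 2.4, 0.3]
opening: 0.0004
```

>>> servo_tool([
  [[0,0,0],[0,0.6,0],0],
  [[0,0,0],[0,1.2,0],0],
  [[0,0,0],[0,1.8,0],0],
  [[0,0,0],[0,2.4,0],0],
  [[0,0,0],[0,3,0],0],
])

```text
clock: 15.65
tool_pos: [0.5541, 0.1138, 0.1905]
orientation: [-171.7, 90.0, 15.5]
force: [-0.2, 1.9, 0.5]
opening: 0.0003
```

```bash
python3 -c "
from h import *
gp()"
```

```text
mach x,y mm 0.2 46.4 z 0.1905 Fx,Fy -0.0 2.0
turn [-0.07 -0.04  0.01] shift cm [0.25 5.   0.01] at [0.5541 0.1138 0.1905] F [-0.2  1.9  0.5] open 0.0003 t 15.65
```

>>> servo_tool([
  [[0,0,0],[0,0.6,0],0],
  [[0,0,0],[0,1.2,0],0],
  [[0,0,0],[0,1.8,0],0],
  [[0,0,0],[0,2.4,0],0],
  [[0,0,0],[0,3,0],0],
])

```text
clock: 16.15
tool_pos: [0.5579, 0.0835, 0.1904]
orientation: [-177.7, 90.0, 9.5]
force: [-0.7, 2.9, 0.3]
opening: 0.0001
```

>>> servo_tool([
  [[0,0,0],[0,0.6,0],0],
  [[0,0,0],[0,1.2,0],0],
  [[0,0,0],[0,1.8,0],0],
  [[0,0,0],[0,2.4,0],0],
  [[0,0,0],[0,2.8,0],0],
])

```text
clock: 16.65
tool_pos: [0.5615, 0.0552, 0.1905]
orientation: [179.4, 90.0, 6.6]
force: [-0.6, 2.3, 0.8]
opening: 0.0003
```

>>> servo_tool([
  [[0,0,0],[0,0.3,0],0],
  [[0,0,0],[0,0.6,0],0],
  [[0,0,0],[0,0.9,0],0],
  [[0,0,0],[0,1.2,0],0],
  [[0,0,0],[0,1.5,0],0],
])

```text
clock: 17.15
tool_pos: [0.5634, 0.0401, 0.1905]
orientation: [-177.8, 90.0, 9.4]
force: [0.1, 1.4, 1.5]
opening: 0.0006
```

```bash
python3 -c "
from h import *
gp()"
```

```text
mach x,y mm 0.0 -27.9 z 0.1905 Fx,Fy 0.3 1.4
turn [-0.08 -0.04  0.  ] shift cm [ 0.25  5.   -0.  ] at [0.5634 0.0401 0.1905] F [0.1 1.4 1.5] open 0.0006 t 17.15
```

>>> servo_tool([
  [[0,0,0],[0,0.2,0],0],
  [[0,0,0],[0,0.4,0],0],
  [[0,0,0],[0,0.6,0],0],
  [[0,0,0],[0,0.8,0],0],
  [[0,0,0],[0,1,0],0],
])

```text
clock: 17.65
tool_pos: [0.5647, 0.0301, 0.1905]
orientation: [179.1, 90.0, 6.3]
force: [-1.4, 1.9, 0.4]
opening: 0.0003
```

>>> servo_tool([
  [[0,0,0],[0,0.2,0],0],
  [[0,0,0],[0,0.4,0],0],
  [[0,0,0],[0,0.6,0],0],
  [[0,0,0],[0,0.8,0],0],
])

```text
clock: 18.05
tool_pos: [0.5657, 0.022, 0.1905]
orientation: [-179.8, 90.0, 7.4]
force: [-1.1, 1.8, 1.3]
opening: 0.0007
```

>>> servo_tool([
  [[0,0,0],[0,0.15,0],0],
  [[0,0,0],[0,0.3,0],0],
  [[0,0,0],[0,0.4,0],0],
])

```text
clock: 18.35
tool_pos: [0.5662, 0.0179, 0.1904]
orientation: [177.8, 90.0, 5.0]
force: [-0.6, 1.4, 1.8]
opening: 0.0007
```

>>> servo_tool([
  [[0,0,0],[0,0.15,0],0],
  [[0,0,0],[0,0.3,0],0],
  [[0,0,0],[0,0.45,0],0],
  [[0,0,0],[0,0.6,0],0],
])

```text
clock: 18.75
tool_pos: [0.567, 0.0119, 0.1905]
orientation: [-167.9, 90.0, 19.3]
force: [-0.3, 5.5, 2.2]
opening: 0.0006
```

>>> servo_tool([
  [[0,0,0],[0,0.15,0],0],
  [[0,0,0],[0,0.3,0],0],
  [[0,0,0],[0,0.4,0],0],
])

```text
clock: 19.05
tool_pos: [0.5674, 0.0085, 0.1904]
orientation: [-124.0, 89.9, 63.2]
force: [-1.8, 6.0, 2.7]
opening: 0.0005
```

>>> servo_tool([
  [[0,0,0],[0,0.15,0],0],
  [[0,0,0],[0,0.3,0],0],
])

```text
clock: 19.25
tool_pos: [0.5677, 0.0066, 0.1905]
orientation: [-111.0, 89.8, 76.2]
force: [-3.9, 10.6, 3.4]
opening: 0.0006
```

>>> servo_tool([
  [[0,0,0],[0,0.15,0],0],
  [[0,0,0],[0,0.25,0],0],
])

```text
clock: 19.45
tool_pos: [0.5678, 0.0056, 0.1905]
orientation: [-105.4, 89.7, 81.8]
force: [-3.7, 12.0, 3.9]
opening: 0.0008
```

>>> servo_tool([
  [[0,0,0],[0,0.2,0],0],
  [[0,0,0],[0,0.27,0],0],
])

```text
clock: 19.65
tool_pos: [0.5679, 0.0047, 0.1905]
orientation: [-104.0, 89.5, 83.2]
force: [-3.9, 12.1, 3.6]
opening: 0.0002
```

>>> servo_tool([
  [[0,0,0],[0,0.22,0],0],
  [[0,0,0],[0,0.28,0],0],
])

```text
clock: 19.85
tool_pos: [0.568, 0.0038, 0.1905]
orientation: [-102.4, 89.3, 84.8]
force: [-4.1, 11.5, 3.5]
opening: 0.0001
```

>>> servo_tool([
  [[0,0,0],[0,0.23,0],0],
  [[0,0,0],[0,0.3,0],0],
])

```text
clock: 20.05
tool_pos: [0.5682, 0.0029, 0.1906]
orientation: [-101.9, 89.2, 85.3]
force: [-3.5, 13.0, 5.2]
opening: 0.0008
```

```bash
python3 -c "
from h import *
gp()"
```

```text
mach x,y mm 0.0 -65.4 z 0.1906 Fx,Fy -1.8 13.3
turn [-0.01 -0.17  0.82] shift cm [0.19 5.   0.  ] at [0.5682 0.0029 0.1906] F [-3.5 13.   5.2] open 0.0008 t 20.05
```

>>> servo_tool([
  [[0,0,0.1],[0,0.25,0],0],
  [[0,0,0.1],[0,0.3,0],0],
])

```text
clock: 20.25
tool_pos: [0.5683, 0.002, 0.1906]
orientation: [-102.7, 89.1, 84.6]
force: [-4.1, 12.3, 3.7]
opening: 0.0006
```

>>> servo_tool([
  [[0,0,0.1],[0,0.25,0],0],
  [[0,0,0.1],[0,0.3,0],0],
])

```text
clock: 20.45
tool_pos: [0.5684, 0.0009, 0.1906]
orientation: [-103.4, 89.0, 83.9]
force: [-3.2, 12.0, 4.1]
opening: 0.0003
```

>>> servo_tool([
  [[0,0,0.1],[0,0.25,0],0],
  [[0,0,0.1],[0,0.3,0],0],
])

```text
clock: 20.65
tool_pos: [0.5685, -0.0002, 0.1906]
orientation: [-104.1, 89.0, 83.3]
force: [-4.0, 11.9, 4.3]
opening: 0.0001
```

>>> servo_tool([
  [[0,0,0.1],[0,0.25,0],0],
  [[0,0,0.1],[0,0.3,0],0],
])

```text
clock: 20.85
tool_pos: [0.5687, -0.0014, 0.1906]
orientation: [-104.5, 88.9, 82.8]
force: [-4.0, 11.4, 3.7]
opening: 0.0007
```

>>> servo_tool([
  [[0,0,0.1],[0,0.25,0],0],
  [[0,0,0.1],[0,0.3,0],0],
])

```text
clock: 21.05
tool_pos: [0.5688, -0.0024, 0.1907]
orientation: [-105.1, 88.8, 82.3]
force: [-4.2, 12.3, 3.6]
opening: 0.0005
```

>>> servo_tool([
  [[0,0,0.1],[0,0.25,0],0],
  [[0,0,0.1],[0,0.3,0],0],
])

```text
clock: 21.25
tool_pos: [0.569, -0.0035, 0.1907]
orientation: [-105.4, 88.8, 82.0]
force: [-3.6, 11.8, 4.3]
opening: 0.0005
```

>>> servo_tool([
  [[0,0,0.1],[0,0.25,0],0],
  [[0,0,0.1],[0,0.3,0],0],
])

```text
clock: 21.45
tool_pos: [0.5691, -0.0045, 0.1907]
orientation: [-105.7, 88.7, 81.8]
force: [-5.2, 10.7, 3.4]
opening: 0.0001
```

>>> servo_tool([
  [[0,0,0.1],[0,0.25,0],0],
  [[0,0,0.1],[0,0.32,0],0],
])

```text
clock: 21.65
tool_pos: [0.5693, -0.0059, 0.1907]
orientation: [-106.0, 88.6, 81.4]
force: [-3.5, 11.7, 4.7]
opening: 0.0004
```

```bash
python3 - <<'E'
from h import *
import pickle
gp()
s,im=snap("scene"); s2,im2=snap("side");pickle.dump((s,s2),open("k.pkl","wb"))
c=np.zeros((600,800,3),np.uint8)
c[:520,:400]=cv2.resize(im[130:260,240:340],None,fx=4,fy=4,interpolation=cv2.INTER_CUBIC)
w,_=snap("wrist"); wi=cv2.cvtColor(np.array(w["image"]),cv2.COLOR_RGB2BGR)
c[:300,400:]=cv2.resize(wi,(400,300)); cv2.imwrite("pics/k.png",c)
E
```

```text
mach x,y mm 0.0 -74.3 z 0.1907 Fx,Fy -2.0 12.0
turn [ 0.14 -0.38  1.32] shift cm [0.15 5.   0.01] at [ 0.5693 -0.0059  0.1907] F [-3.5 11.7  4.7] open 0.0004 t 21.65
```

View pics/k.png

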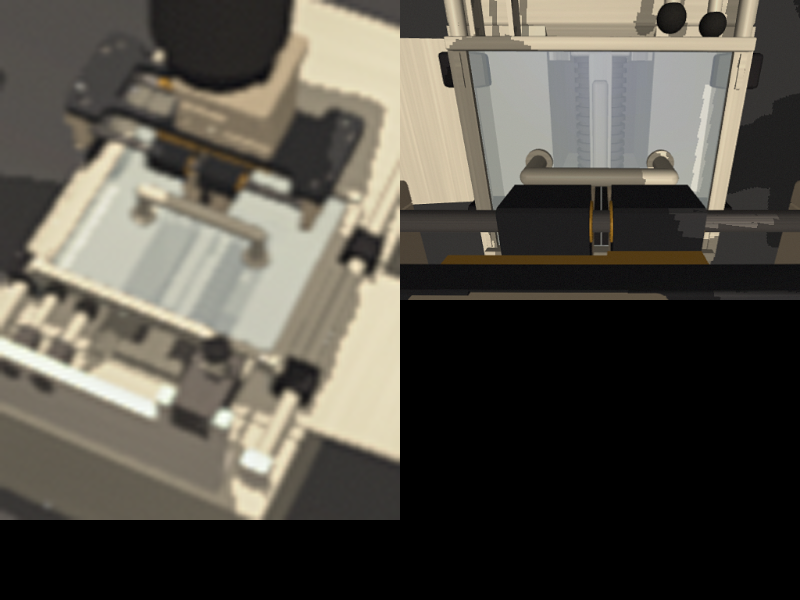

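The picture shows the hood over the cutter and the fingers against the bar. The hood's front rail is at (600,40) in the right-hand view, still short of the buffer knobs at (670,17). I'll measure where it is.

```bash
python3 - <<'E'
from h import *
w,_=snap("wrist")
th=np.radians(7.3); X=np.array([np.cos(th),np.sin(th)]);Y=np.array([-X[1],X[0]]); O=np.array([.5598,.0678])
P=lambda u,v,z:(lambda p:np.array([p@X,p@Y])*1000)(onz(w,(u-400)*1.28,v*1.28,z)[:2]-O).round(1)
print("front rail top edge",P(600,37,.177),"lower",P(600,49,.177),"bar centre",P(600,175,.208),"knobs",P(671,18,.179),P(712,24,.179),"bay line")
o=ctrl.get_obs(); print(o["force"],o["moment"],o["tau"].round(1))
E
```

```text
front rail top edge [   0.3 -176.2] lower [   0.3 -169.1] bar centre [ -0.2 -93.4] knobs [ -43.8 -186.9] [ -69.7 -183.7] bay line
[-3.63853003 11.05213169  3.03977702] [ 3.86438537  1.50133826 -0.0274422 ] [ -6.  -42.7  25.9   9.5   0.1   0.1]
```

The buffers are being compressed and the guard has travelled about 217 mm. I'll keep pressing in small steps.

>>> servo_tool([
  [[0,0,0.1],[0,0.25,0],0],
  [[0,0,0.1],[0,0.32,0],0],
])

```text
clock: 22.05
tool_pos: [0.5695, -0.0075, 0.1907]
orientation: [-106.5, 88.6, 80.9]
force: [-3.5, 13.3, 5.3]
opening: 0.0004
```

>>> servo_tool([
  [[0,0,0.1],[0,0.25,0],0],
  [[0,0,0.1],[0,0.32,0],0],
])

```text
clock: 22.25
tool_pos: [0.5696, -0.0084, 0.1907]
orientation: [-106.6, 88.5, 80.8]
force: [-4.7, 14.3, 4.7]
opening: 0.0006
```

>>> servo_tool([
  [[0,0,0.1],[0,0.25,0],0],
  [[0,0,0.1],[0,0.3,0],0],
])

```text
clock: 22.45
tool_pos: [0.5696, -0.0088, 0.1907]
orientation: [-106.5, 88.4, 80.9]
force: [-4.6, 16.3, 5.8]
opening: 0.0003
```

The force now rises steeply: 14.8 to 16.8 N over 0.4 mm. That matches the firm stop just past the click. I'll back off slowly and see whether the guard holds.

>>> servo_tool([
  [[0,0,0],[0,0,0],0],
  [[0,0,0],[0,-0.2,0],0],
  [[0,0,0],[0,-0.4,0],0],
  [[0,0,0],[0,-0.4,0],0],
])

```text
clock: 22.85
tool_pos: [0.5689, -0.0051, 0.1907]
orientation: [-105.8, 88.4, 81.7]
force: [-0.1, 0.0, 0.1]
opening: 0.0003
```

```bash
python3 -c "
from h import *
gp()"
```

```text
mach x,y mm -0.2 -73.5 z 0.1907 Fx,Fy -0.1 0.0
turn [ 0.18 -0.43  1.55] shift cm [ 0.13  5.01 -0.  ] at [ 0.5689 -0.0051  0.1907] F [-0.1  0.   0.1] open 0.0003 t 22.85
```

The force fell to 0 within 4 mm, where an unlatched guard would still push with about 12 N. It is latched. Taking the hand away.

>>> servo_tool([
  [[0,0,0.5],[0,-0.8,0],0],
  [[0,-0.2,1],[-1,-2,0],0],
  [[0,-0.4,1.5],[-3,-2.5,0],0],
  [[0,-0.4,1.5],[-6,-2.5,0],0],
  [[0,-0.4,1.5],[-10,-2.5,0],0],
])

```text
clock: 23.35
tool_pos: [0.5642, 0.0171, 0.2907]
orientation: [6.7, 89.8, -165.8]
force: [1.2, 0.5, 0.1]
opening: 0.0001
```

>>> servo_tool([
  [[0,0,0],[-3,-3,0],0],
  [[0,0,0],[-5,-7,0],0],
  [[0,0,0],[-7,-10,0],0],
  [[0,0,0],[-7,-10,0],0],
  [[0,0,0],[-7,-10,0],0],
])

```text
clock: 23.85
tool_pos: [0.5511, 0.1171, 0.3607]
orientation: [11.9, 89.8, -160.5]
force: [-0.3, -0.3, -0.4]
opening: 0.0001
```

```bash
python3 - <<'E'
from h import *
gp()
w,im=snap("wrist"); s,i2=snap("scene")
c=np.zeros((600,800,3),np.uint8)
c[:360,:480]=cv2.resize(im,(480,360)); c[:560,480:]=cv2.resize(i2[80:290,230:350],(320,560),interpolation=cv2.INTER_CUBIC)
cv2.imwrite("pics/l.png",c)
import pickle; pickle.dump((w,s),open("l.pkl","wb"))
E
```

```text
mach x,y mm -2.3 50.0 z 0.3607 Fx,Fy -0.3 -0.2
turn [ 0.28  0.16 -0.03] shift cm [17.27  4.99 -0.26] at [0.5511 0.1171 0.3607] F [-0.3 -0.3 -0.4] open 0.0001 t 23.85
```

View pics/l.png

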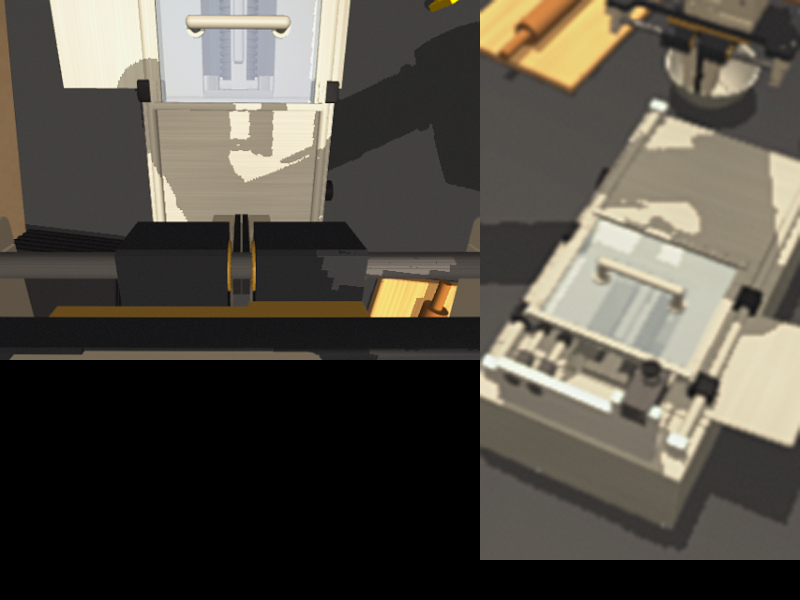

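The guard stands over the cutter with the bar at (238,23), and the hand is clear. I'll measure the bar's position against the pushed-home one.

```bash
python3 - <<'E'
from h import *
import pickle
w,s=pickle.load(open("l.pkl","rb"))
th=np.radians(7.3); X=np.array([np.cos(th),np.sin(th)]);Y=np.array([-X[1],X[0]]); O=np.array([.5598,.0678])
k=512/480
p=onz(w,238*k,22*k,.206)[:2]-O; q=onz(w,238*k,103*k,.177)[:2]-O
print("bar y",p@Y,"hood back",q@Y)
def sc(u,v,z): r=onz(s,230+(u-480)*120/320,80+v*210/560,z)[:2]-O; return r@X,r@Y
print("scene bar mid",sc(640,282,.21))
o=ctrl.get_obs();print(o["clock"],o["force"],ctrl.close_job())
E
```

```text
bar y -0.09115145037989399 hood back -0.013852070987867164
scene bar mid (np.float64(0.007603982683235655), np.float64(-0.10555514447666983))
the job is handed in; nothing more can be done
23.95 [ 0.25831045 -0.65070303 -0.32040856] None
```

The cutter is seated in the bay and released, and the guard is latched over it. I handed the job in at 23.95 s of the 64 s allowed.

- **Cutter:** I lowered it slowly. The near end touched the bay's bevel once (about 14 N sideways), so I shifted about 1.5 mm and it went down freely to the ledges. Before letting go I pressed it lightly, about 26 N. After release, the wrist picture fitted a level, seated cutter: block tops at deck height 0.130 m and bar 91 mm long against 90. The hand stopped about 1 mm higher than computed, probably because the cutter slid slightly in the grip.
- **Guard:** I pushed it at about 2 N, then 12–14 N over the last 20 mm. The highest reading was about 17 N, against the stop. I could not see the click itself. I judged it latched because the force fell to zero within 4 mm of backing off, where an unlatched guard would still have pushed with about 12 N.
- **Final checks:** With the hand away, the wrist view put the guard bar at machine y −91 mm, against about −93 mm just before the last 3 mm of pushing. The scene view gave −106 mm, but it had read about 13 mm too far towards −y earlier, so I relied on the wrist view. Both are far from the sprung-back position, which would be at −85 mm or beyond towards +y.
- **Other objects:** I kept clear of the bowl, jar and cup and felt no contact near them, but I did not re-measure where they stand.

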